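# Seat the round-bottomed tumbler in the chuck on the banding wheel

### The arm

A 6-joint arm with a two-finger parallel gripper is mounted at the origin on the work surface. World frame = base frame: x ahead of the robot, y to its left, z up, the work surface at z = 0. Lengths are in mm, angles in rad, forces in N, time in s.
With the tool pointing down it reaches from about 225 to 725 mm from the base axis. Payload 3.1 kg.
Tool frame: the origin (TCP) lies on the front face of the gripper's body, between the roots of the fingers; the fingertips stand 73 mm ahead of it and the grasp point (between the pads) lies 54 mm ahead of it; z points along the fingers, y is the line along which they close (so a half turn about z gives the same grasp; the last joint's range is limited). The gripper opens to 85 mm and grips with 20 to 120 N. Pads are 22 mm wide; open, the fingers measure 114 mm over their backs; the gripper's body (76 mm by 85 mm) begins 54 mm behind the grasp point. The pads swing forward as they close: fully open they stand 13 mm farther back than shut.
Start: joints at [-1.348, 0.048, 0.099, 1.622, 0, 1.443], TCP at [180.401, -493.025, 303.912] pointing down, gripper open.
Joint ranges: [-2.91, 2.91], [-0.99, 1.94], [-1.21, 1.42], [-2.12, 2.29], [-1.49, 1.47], [-3.14, 3.14]. Speed limits (rad/s): [2.79, 2.79, 3.14, 3.14, 3.14, 3.14].

### API

Orientations are given as a rotation vector (axis times angle).
In Python, from rig import env gives the robot as it stands.
- The arm moves only by the shell command python3 -m pendant 'ROWS' [FORCE]. ROWS is JSON, one flat list of numbers, 7 for each row, row after row: the gripper command: -1 is fully open, 1 is shut, values between are in proportion, then the shift along the tool's x, y, z in m, then the turn, a rotation vector about the tool's x, y, z in rad. A call has exactly 5 rows; each row is the pose to reach, as a shift and turn from the pose commanded when the call began, along the tool's axes at that moment; what a row does not reach only later rows make up. A row lasts 1/12 s, in which the tool goes at most 41.7 mm and 7.16 degrees, less where a joint would pass 70% of its speed; a pose out of reach is approached as far as the arm can. A call with a gripper value outside its range is refused whole. The fingers move at their own pace and stop on an object; FORCE is the grip in N (left out, the last holds). Time passes only in rows, so rows that repeat a pose let the fingers close, or fill a call up. It gives the time, the measured TCP pose, the force, the opening and the grip force at its end, in the units of the state.
- env.get_state(): the state, without advancing time (a new reading comes with each control period).
- env.camera(name): name is "side" or "top"; returns a dict with "img" (400x640x3 uint8, blue, green, red), "vfov" (degrees; the focal length in pixels is half the picture's height over the tangent of half this angle, whatever the lens; pixels are square), "cx", "cy" (the principal point, pixels), "T" (4x4, takes a point from camera to world coordinates). Camera axes: x right, y down, z forward; pixel columns grow to the right and rows downward; lengths in mm; the calibration is good to about 2 mm. A picture is of the moment at which its call begins. There is no depth.
- env.sign_off(): hands the job in; it is judged then, once.
The state is a dict: "clock": time; "joint_positions": joint angles; "qvel": joint speeds; "tau": joint torques, N m; "position": TCP position; "eef_rot": TCP orientation; "contact_force": force on the tool from outside, world axes, zero at the start; "wrist_torque": the same for the moment, N m; "grip_width": opening from 0.0 (shut) to 1.0 (fully open); "gripper_force": force on a finger pad.
Only numpy, scipy, OpenCV 4.12 (cv2) and the standard library are available. Lean on these libraries where they do the work, as an engineer would, in place of code of your own. Each camera call takes 0.05 s, during which the arm holds its last target. There are 200 camera calls.

### The job

Get the round-bottomed tumbler ready for trimming: pick it up and lower its rounded base into the flared mouth of the clay chuck that is fixed on the banding wheel, so that it sits fully home, upright and centred, then let go of it. Do not drop it in, and leave the flat-bottomed pot and the spare chuck on the table where they are.

Things in the scene. Friction and masses are not known exactly. Their poses are not given: they have to be found in the camera images.
- tumbler_mid (a point): Centre (on the axis, 55 mm above its underside; z up) of the loose round-bottomed tumbler, upright on the table: cream clay cup open at the top, 110 mm high, 56 mm outer diameter, straight side from 34 mm up to the rim, wall 4 mm; below that the convex base narrows to a foot 26 mm across. About 0.17 kg. When seated its lowest 33 mm are in the chuck: grip it in the upper half.
- chuck_mouth (a point): Centre of the mouth, at rim level, of the clay chuck fixed on the banding wheel (which does not turn). Rim 103 mm above the table, 88 mm outer, 74 mm inner diameter; the funnel narrows to 40 mm across 30 mm below the rim. The wheel's metal head below is 150 mm across, its top 55 mm high. Fully home, tumbler_mid is on the chuck's axis about 22 mm above this point.
- flatpot_mid (a point): Bystander: centre, half-way up, of a loose flat-bottomed cylindrical pot of the same clay, 72 mm diameter, 70 mm high, standing on the table. This point is 35 mm above its underside. Leave it alone.
- spare_mouth (a point): Bystander: centre of the mouth, at rim level, of a spare loose chuck of the same shape (88 mm across, 48 mm high) that stands directly on the table, not on the wheel. This point is 48 mm above its underside. Leave it alone.
Things that resemble listed ones, but are neither listed nor needed, are in the scene too. What is shaped like the part that bears tumbler_mid but black or red is not meant.

How it is judged:
By the outcome, as a careful person would: the job done as asked, in the order asked, and still so for the second after the job is handed in, with the robot touching nothing.
It also fails if it takes over 35 s, if anything falls off the work surface, if the arm or the gripper's body presses on something with over 40 N, if the wrist force passes 120 N, or if a joint passes its speed limit or range.

## Working session

There is one attempt and no reset: what is moved stays moved. The work goes in short steps, Python scripts to look and compute and a shell command to move; the robot and the scene stay as the last step left them, time stands still between calls to the robot, and variables do not carry over. Pictures are saved under pics/ and viewed, at most 10 in all, crops included, and the job is handed in when it is done.

```bash
mkdir -p pics
cat > h.py <<'E'
import numpy as np, cv2
from rig import env
def ray(c,u,v):
    f=200/np.tan(np.radians(c['vfov']/2)); d=c['T'][:3,:3]@np.array([(u-c['cx'])/f,(v-c['cy'])/f,1.]); return c['T'][:3,3],d/np.linalg.norm(d)
def onz(c,u,v,z):
    o,d=ray(c,u,v); return o+d*(z-o[2])/d[2]
def proj(c,p):
    f=200/np.tan(np.radians(c['vfov']/2)); q=np.linalg.inv(c['T'])@np.append(p,1); return [c['cx']+f*q[0]/q[2],c['cy']+f*q[1]/q[2]]
E
python3 - <<'E'
from h import *
for n in('top','side'):
    c=env.camera(n); c['T']=np.array(c['T']); cv2.imwrite(f'pics/{n}0.png',c['img']); print(n,c['vfov'],c['cx'],c['cy'],c['T'].round(3).tolist())
print(env.get_state())
E
```

```text
top 57.501104452378115 319.79075694964706 198.39449178242853 [[0.002, -0.998, 0.065, 553.01], [-1.0, -0.002, 0.013, -2.861], [-0.013, -0.065, -0.998, 779.069], [0.0, 0.0, 0.0, 1.0]]
side 43.28307748307384 321.8115510188096 204.5659770388068 [[-0.971, -0.154, 0.184, 403.095], [-0.24, 0.62, -0.747, 796.076], [0.0, -0.769, -0.639, 752.362], [0.0, 0.0, 0.0, 1.0]]
{'clock': 0.1, 'joint_positions': array([-1.34781965e+00,  4.86749723e-02,  9.77634896e-02,  1.62202575e+00,
       -2.36037390e-05,  1.44300810e+00]), 'qvel': array([ 1.19954763e-03, -3.88051690e-03,  3.05197887e-03, -1.04986740e-03,
        6.19727166e-04,  5.24947799e-05]), 'tau': array([ 2.97532744e-03, -3.39851010e+01,  3.20935500e+01,  1.57839147e-02,
       -7.79659831e-05,  2.90953075e-06]), 'position': array([ 180.29683277, -492.63909571,  302.83946548]), 'eef_rot': array([-3.09129566e+00, -5.47787066e-01,  1.96896111e-04]), 'contact_force': array([-0.54699127,  0.38053111, -0.22830503]), 'wrist_torque': array([0.02079453, 0.00119502, 0.01864636]), 'gripper_force': 0.0, 'grip_width': 1.0013727228539078}
```

View pics/top0.png

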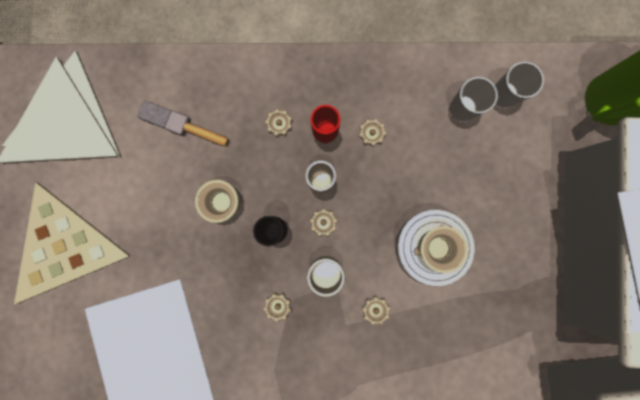

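View pics/side0.png

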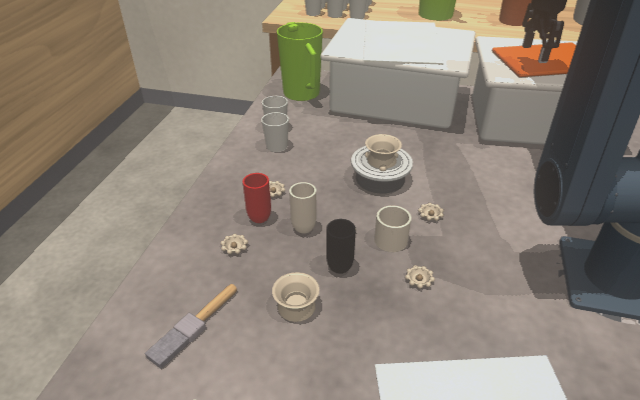

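Top view: tumbler rim is near (321,176), flat pot (326,277), wheel chuck mouth (443,250) and spare chuck (217,201). In the side view the tumbler rim is near (303,190) and the chuck mouth near (383,146). Next I'll refine these with contours.

Run:
```python
from h import *
tiles=[];P={}
for n,items in (('top',dict(tum=(321,176,26,110),chuck=(443,250,34,103),flat=(326,277,28,70),spare=(217,201,32,48))),('side',dict(tum=(303,200,30,110),chuck=(383,150,28,103)))):
    c=env.camera(n); c['T']=np.array(c['T']); im=c['img']
    for k,(u,v,r,z) in items.items():
        p=im[v-r:v+r,u-r:u+r].copy()
        p=cv2.resize(p,None,fx=4,fy=4,interpolation=cv2.INTER_CUBIC)
        lab=cv2.cvtColor(cv2.GaussianBlur(p,(5,5),0),cv2.COLOR_BGR2LAB)
        ch=lab[...,2] if k in('chuck','spare') else lab[...,0]
        t,m=cv2.threshold(ch,0,255,cv2.THRESH_OTSU)
        cs,_=cv2.findContours(m,cv2.RETR_EXTERNAL,cv2.CHAIN_APPROX_NONE)
        ct=max(cs,key=cv2.contourArea); h=cv2.convexHull(ct)
        e=cv2.fitEllipse(h); uc,vc=np.array(e[0])/4-.375+[u-r,v-r]
        q=onz(c,uc,vc,z); print(n,k,t,np.round([uc,vc],1),np.round(e[1],1)/4,'world',q.round(1),'expected px dia/mm',200/np.tan(np.radians(c['vfov']/2))/np.linalg.norm(q-c['T'][:3,3]))
        cv2.drawContours(p,[ct],-1,(0,255,0),1); cv2.ellipse(p,e,(0,0,255),1)
        tiles.append(cv2.resize(p,(260,260)))
cv2.imwrite('pics/t1.png',np.vstack([np.hstack(tiles[:3]),np.hstack(tiles[3:])]))
```

```text
top tum 141.0 [320.3 175.1] [30.25 31.05] world [639.7   5.  110. ] expected px dia/mm 0.5402964908321761
top chuck 137.0 [442.2 248.9] [46.95  52.075] world [ 504.7 -218.9  103. ] expected px dia/mm 0.5124306831413825
top flat 151.0 [325.4 277.5] [37.3 37.6] world [447.   -4.9  70. ] expected px dia/mm 0.5084613176291247
top spare 139.0 [215.9 200.8] [43.45 44.25] world [595.5 216.1  48. ] expected px dia/mm 0.4769324444734536
side tum 133.0 [300.8 197.1] [75.375 89.875] world [635.4  32.6 110. ] expected px dia/mm 0.4920615257411998
side chuck 137.0 [384.2 145.1] [23.2   38.375] world [ 500.6 -210.5  103. ] expected px dia/mm 0.4194138607362832
```

View pics/t1.png

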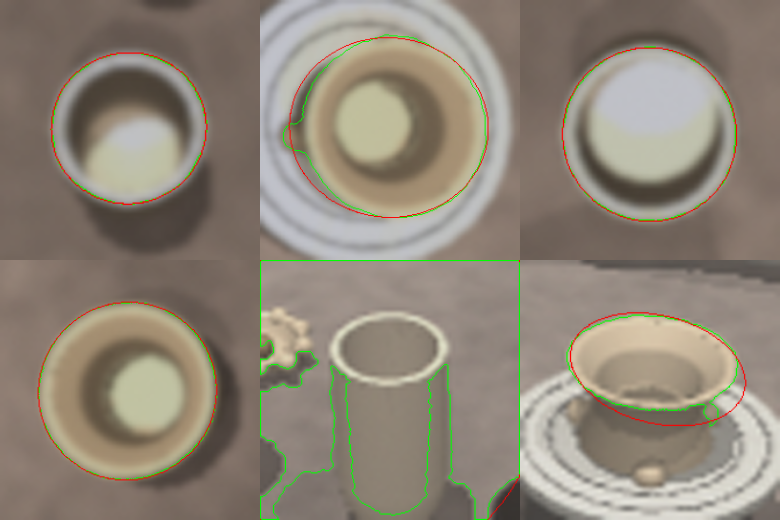

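The top-view tumbler contour is clean. The chuck fit is pulled off by a stray patch, so I'm reading its rim as u 444.4, v 248.9 (top) and 383.7, 143.7 (side). The tumbler's side-view rim is at 302.4, 190.1. I'll triangulate these.

Run:
```python
from h import *
C={n:env.camera(n) for n in('top','side')}
for c in C.values(): c['T']=np.array(c['T'])
for k,a,b,z in(('tum',(320.3,175.1),(302.4,190.1),110),('chuck',(444.4,248.9),(383.7,143.7),103)):
    p,d=ray(C['top'],*a);q,e=ray(C['side'],*b)
    t=np.linalg.lstsq(np.c_[d,-e],q-p,rcond=None)[0]; A=p+t[0]*d;B=q+t[1]*e
    print(k,onz(C['top'],*a,z).round(1),onz(C['side'],*b,z).round(1),'tri',((A+B)/2).round(1),'gap',np.linalg.norm(A-B).round(1))
from scipy.spatial.transform import Rotation as R
s=env.get_state();r=R.from_rotvec(s['eef_rot']);print(r.as_matrix().round(3))
g=np.array([639.7,5,300]);print('tool shift to x,y',r.inv().apply(g-s['position']).round(1))
```

```text
tum [639.8   5.  110. ] [638.5   9.6 110. ] tri [640.1   5.  106.3] gap 0.4
chuck [ 504.7 -222.9  103. ] [ 502.6 -216.1  103. ] tri [ 503.9 -224.8   97.3] gap 0.8
[[ 0.939  0.344 -0.   ]
 [ 0.344 -0.939  0.001]
 [ 0.    -0.001 -1.   ]]
tool shift to x,y [ 602.5 -309.7    3.8]
```

```bash
python3 -m pendant '[-1,0.037,-0.019,0,0,0,0,-1,0.074,-0.038,0,0,0,0,-1,0.111,-0.057,0,0,0,0,-1,0.148,-0.076,0,0,0,0,-1,0.180,-0.093,0,0,0,0]' 35
python3 -m pendant '[-1,0.037,-0.019,0,0,0,0,-1,0.074,-0.038,0,0,0,0,-1,0.111,-0.057,0,0,0,0,-1,0.148,-0.076,0,0,0,0,-1,0.180,-0.093,0,0,0,0]'
```

```text
clock: 0.72
position: [318.6, -342.0, 304.0]
eef_rot: [3.093, 0.548, 0.001]
contact_force: [1.4, -0.8, 0.9]
grip_width: 1.003
gripper_force: 0.0
clock: 1.13
position: [455.9, -192.4, 304.0]
eef_rot: [3.093, 0.55, 0.001]
contact_force: [1.2, 0.4, 0.5]
grip_width: 1.001
gripper_force: 0.0
```

```bash
python3 -m pendant '[-1,0.037,-0.019,0,0,0,0,-1,0.074,-0.038,0,0,0,0,-1,0.111,-0.057,0,0,0,0,-1,0.148,-0.076,0,0,0,0,-1,0.180,-0.093,0,0,0,0]'
python3 -m pendant '[-1,0.030,-0.015,0.01,0,0,0,-1,0.061,-0.031,0.035,0,0,0,-1,0.061,-0.031,0.06,0,0,0,-1,0.061,-0.031,0.06,0,0,0,-1,0.061,-0.031,0.06,0,0,0]'
python3 - <<'E'
from h import *
s=env.get_state();print(s['position'],s['eef_rot'])
im=[env.camera(n)['img'] for n in('top','side')]
cv2.imwrite('pics/a1.png',np.hstack([cv2.resize(im[0][80:280,220:420],(400,400)),cv2.resize(im[1][80:280,200:400],(400,400))]))
E
```

```text
clock: 1.55
position: [593.0, -43.0, 303.6]
eef_rot: [-3.093, -0.55, -0.001]
contact_force: [0.5, -1.6, -0.3]
grip_width: 0.998
gripper_force: 0.0
clock: 1.97
position: [636.8, 5.0, 241.2]
eef_rot: [-3.092, -0.549, 0.01]
contact_force: [-0.5, -0.3, 0.6]
grip_width: 1.0
gripper_force: 0.0
[636.82792631   4.95629445 241.15762524] [-3.09194221 -0.54898419  0.00997809]
```

View pics/a1.png

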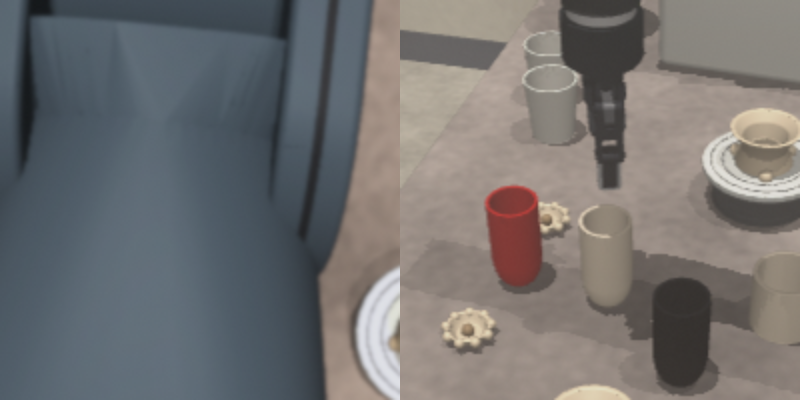

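The arm hides the tumbler in the top view. In the side view the fingertips, near (304,173) in the full image, stand straight above the tumbler rim (303,190), so I'm descending.

```bash
python3 -m pendant '[-1,0.0025,0,0.02,0,0,0,-1,0.0025,0,0.045,0,0,0,-1,0.0025,0,0.07,0,0,0,-1,0.0025,0,0.09,0,0,0,-1,0.0025,0,0.1,0,0,0]'
python3 -m pendant '[-1,0,0,0.003,0,0,0,-0.3,0,0,0.003,0,0,0,0.2,0,0,0.003,0,0,0,0.6,0,0,0.003,0,0,0,1,0,0,0.003,0,0,0]' 35
python3 -m pendant '[1,0,0,0,0,0,0,1,0,0,0,0,0,0,1,0,0,0,0,0,0,1,0,0,0,0,0,0,1,0,0,0,0,0,0]' 35
```

```text
clock: 2.48
position: [640.2, 4.2, 144.0]
eef_rot: [3.094, 0.545, 0.001]
contact_force: [0.0, 1.0, -0.4]
grip_width: 0.999
gripper_force: 0.0
clock: 2.9
position: [642.2, 5.3, 144.1]
eef_rot: [3.092, 0.548, 0.008]
contact_force: [0.0, 0.2, 4.1]
grip_width: 0.651
gripper_force: 37.6
clock: 3.32
position: [642.2, 5.3, 144.0]
eef_rot: [3.092, 0.548, 0.008]
contact_force: [0.1, -0.0, 5.9]
grip_width: 0.652
gripper_force: 37.7
```

```bash
python3 -m pendant '[1,0,0,-0.01,0,0,0,1,0,0,-0.035,0,0,0,1,0,0,-0.065,0,0,0,1,0,0,-0.095,0,0,0,1,0,0,-0.115,0,0,0]'
python3 -m pendant '[1,0,0,-0.01,0,0,0,1,0,0,-0.02,0,0,0,1,0,0,-0.025,0,0,0,1,0,0,-0.025,0,0,0,1,0,0,-0.025,0,0,0]'
python3 - <<'E'
from h import *
from scipy.spatial.transform import Rotation as R
s=env.get_state();r=R.from_rotvec(s['eef_rot']);print(s['position'],r.as_matrix().round(4))
g=np.array([504+1,-221,s['position'][2]]);print('shift',r.inv().apply(g-s['position']).round(1))
c=env.camera('side');cv2.imwrite('pics/b1.png',cv2.resize(c['img'][60:260,200:450],(750,600)))
E
```

```text
clock: 3.73
position: [640.9, 5.5, 259.4]
eef_rot: [3.093, 0.548, 0.004]
contact_force: [0.6, 0.0, 0.0]
grip_width: 0.656
gripper_force: 37.6
clock: 4.15
position: [640.3, 5.5, 279.4]
eef_rot: [-3.093, -0.548, 0.004]
contact_force: [-0.6, 0.5, -1.2]
grip_width: 0.651
gripper_force: 37.5
[640.25133069   5.53612896 279.42549185] [[ 9.391e-01  3.437e-01 -2.400e-03]
 [ 3.437e-01 -9.391e-01  2.000e-04]
 [-2.200e-03 -1.000e-03 -1.000e+00]]
shift [-204.9  166.3    0.3]
```

View pics/b1.png

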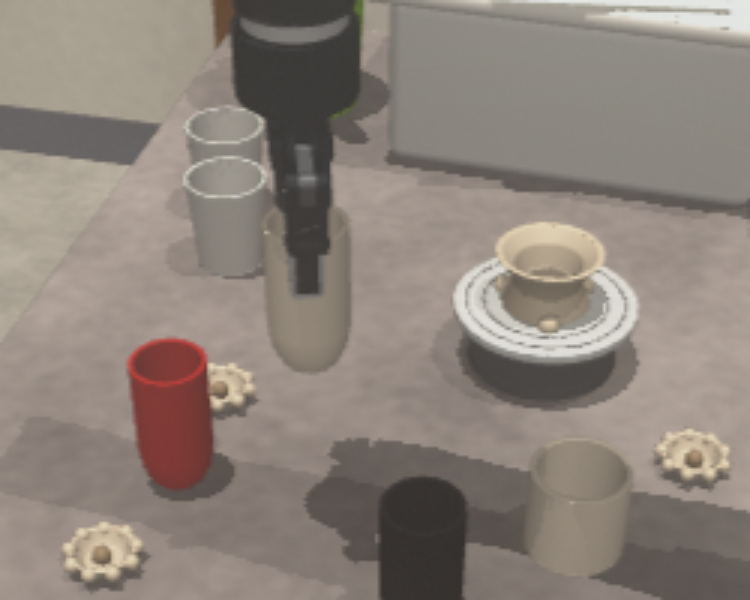

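The tumbler is held upright, its base near (303,183) in the full image. I'm carrying it over to the chuck.

```bash
python3 -m pendant '[1,-0.01,0.008,0,0,0,0,1,-0.035,0.028,0,0,0,0,1,-0.063,0.051,0,0,0,0,1,-0.091,0.074,0,0,0,0,1,-0.119,0.097,0,0,0,0]'
python3 -m pendant '[1,-0.028,0.023,0,0,0,0,1,-0.053,0.043,0,0,0,0,1,-0.073,0.059,0,0,0,0,1,-0.083,0.067,0,0,0,0,1,-0.086,0.069,0,0,0,0]'
python3 -m pendant '[1,0,0,0,0,0,0,1,0,0,0,0,0,0,1,0,0,0,0,0,0,1,0,0,0,0,0,0,1,0,0,0,0,0,0]'
python3 - <<'E'
from h import *
im=[env.camera(n)['img'] for n in('top','side')]
cv2.imwrite('pics/c1.png',np.hstack([cv2.resize(im[0][180:320,370:510],(400,560),interpolation=2)[:, :],cv2.resize(im[1][40:180,330:430],(400,560),interpolation=2)]))
E
```

```text
clock: 4.62
position: [560.2, -127.9, 279.5]
eef_rot: [-3.093, -0.549, 0.004]
contact_force: [0.4, -1.5, -1.0]
grip_width: 0.651
gripper_force: 37.5
clock: 5.03
position: [503.3, -222.8, 280.0]
eef_rot: [-3.094, -0.542, 0.003]
contact_force: [0.5, -0.3, -0.8]
grip_width: 0.655
gripper_force: 37.5
clock: 5.45
position: [505.8, -219.8, 280.9]
eef_rot: [-3.093, -0.551, -0.0]
contact_force: [0.9, 1.0, -0.4]
grip_width: 0.653
gripper_force: 37.5
```

View pics/c1.png

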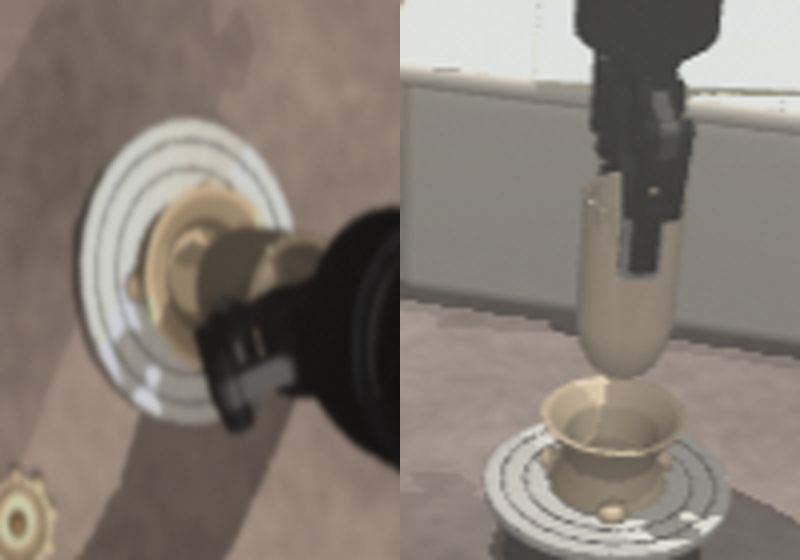

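Side view: the tumbler's axis is about 4 px right of the chuck mouth centre (383,144). I'll check how much of that is perspective.

Run:
```python
from h import *
c=env.camera('side');c['T']=np.array(c['T']);im=c['img']
p=cv2.resize(im[100:180,355:425],None,fx=4,fy=4,interpolation=2)
b=cv2.cvtColor(cv2.GaussianBlur(p,(5,5),0),cv2.COLOR_BGR2LAB)[...,2]
t,m=cv2.threshold(b,0,255,cv2.THRESH_OTSU)
for v in (110,114,118,122,126,130,140,143,146):
    xs=np.where(m[(v-100)*4+2])[0]
    print(v,(xs.min()/4+355,xs.max()/4+355,(xs.min()+xs.max())/8+355) if len(xs) else None)
s=env.get_state();P=s['position'];print(P)
for z in (103,135,169,200,245): print(z,'chuck axis',np.round(proj(c,[504,-220.5,z]),1),'TCP axis',np.round(proj(c,[P[0],P[1],z]),1))
print('px per mm x,y',np.array(proj(c,[514,-220.5,135]))-proj(c,[504,-220.5,135]),np.array(proj(c,[504,-210.5,135]))-proj(c,[504,-220.5,135]))
```

```text
110 (np.float64(376.75), np.float64(398.5), np.float64(387.625))
114 (np.float64(375.75), np.float64(397.75), np.float64(386.75))
118 (np.float64(374.75), np.float64(397.75), np.float64(386.25))
122 (np.float64(375.75), np.float64(397.0), np.float64(386.375))
126 (np.float64(377.5), np.float64(395.5), np.float64(386.5))
130 (np.float64(380.0), np.float64(392.25), np.float64(386.125))
140 (np.float64(365.5), np.float64(400.0), np.float64(382.75))
143 (np.float64(364.75), np.float64(401.5), np.float64(383.125))
146 (np.float64(366.25), np.float64(401.75), np.float64(384.0))
[ 505.50526611 -220.26676868  280.8791244 ]
103 chuck axis [383.4 142.6] TCP axis [382.7 142.6]
135 chuck axis [384.5 131. ] TCP axis [383.8 130.9]
169 chuck axis [385.7 118.1] TCP axis [385.  118.1]
200 chuck axis [386.8 106. ] TCP axis [386.1 106. ]
245 chuck axis [388.5  87.6] TCP axis [387.8  87.6]
px per mm x,y [-4.26616389 -0.54403958] [-0.63666001  2.2123078 ]
```

Tumbler offset is about 2 mm in x. The gripper's closed position at the grasp agrees with the top camera, so the chuck is at (504.7, -222.9). I'm shifting by (+0.8, +2.2) mm in tool axes and descending.

```bash
python3 -m pendant '[1,0.0008,0.0022,0,0,0,0,1,0.0008,0.0022,0.01,0,0,0,1,0.0008,0.0022,0.02,0,0,0,1,0.0008,0.0022,0.03,0,0,0,1,0.0008,0.0022,0.035,0,0,0]'
python3 -m pendant '[1,0,0,0.004,0,0,0,1,0,0,0.008,0,0,0,1,0,0,0.012,0,0,0,1,0,0,0.015,0,0,0,1,0,0,0.015,0,0,0]'
python3 -c "
from h import *
c=env.camera('side')
cv2.imwrite('pics/d1.png',cv2.resize(c['img'][60:180,330:430],(500,600),interpolation=2))"
```

```text
clock: 6.02
position: [505.7, -222.2, 242.9]
eef_rot: [-3.091, -0.547, 0.005]
contact_force: [-0.3, 0.2, -2.3]
grip_width: 0.655
gripper_force: 37.5
clock: 6.43
position: [506.4, -222.5, 230.3]
eef_rot: [-3.093, -0.548, 0.001]
contact_force: [-0.8, 0.6, -0.8]
grip_width: 0.655
gripper_force: 37.5
```

View pics/d1.png

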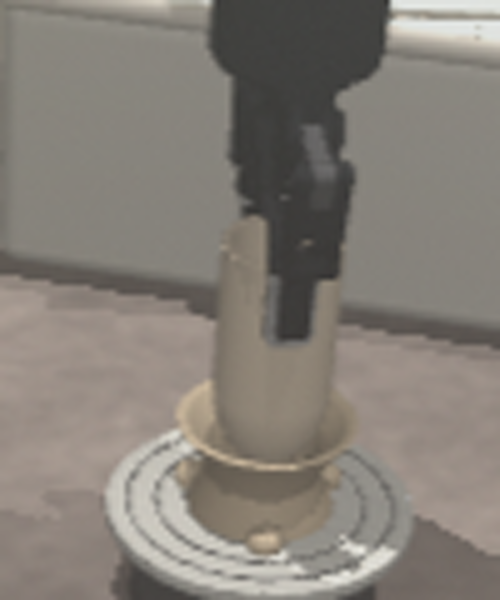

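The tumbler is entering the mouth. Its axis (≈384.8) is about 1 px right of the mouth centre (383.3), so I'm nudging +x and lowering slowly.

```bash
python3 -m pendant '[1,0.0017,0.0006,0,0,0,0,1,0.0017,0.0006,0.002,0,0,0,1,0.0017,0.0006,0.004,0,0,0,1,0.0017,0.0006,0.006,0,0,0,1,0.0017,0.0006,0.007,0,0,0]'
python3 -m pendant '[1,0,0,0.001,0,0,0,1,0,0,0.002,0,0,0,1,0,0,0.003,0,0,0,1,0,0,0.004,0,0,0,1,0,0,0.004,0,0,0]'
```

```text
clock: 6.9
position: [508.4, -222.6, 223.5]
eef_rot: [-3.093, -0.548, 0.001]
contact_force: [-0.5, 0.0, -1.1]
grip_width: 0.651
gripper_force: 37.6
clock: 7.32
position: [508.4, -222.6, 219.7]
eef_rot: [-3.093, -0.548, 0.0]
contact_force: [-0.1, 0.3, -2.2]
grip_width: 0.652
gripper_force: 37.5
```

```bash
python3 -m pendant '[1,0,0,0.0005,0,0,0,1,0,0,0.001,0,0,0,1,0,0,0.002,0,0,0,1,0,0,0.003,0,0,0,1,0,0,0.003,0,0,0]'
python3 -m pendant '[1,0,0,0.0005,0,0,0,1,0,0,0.001,0,0,0,1,0,0,0.0015,0,0,0,1,0,0,0.002,0,0,0,1,0,0,0.002,0,0,0]'
```

```text
clock: 7.73
position: [508.3, -222.5, 216.7]
eef_rot: [-3.093, -0.548, 0.001]
contact_force: [-0.5, -0.0, -0.9]
grip_width: 0.652
gripper_force: 37.6
clock: 8.15
position: [508.1, -222.3, 215.2]
eef_rot: [-3.093, -0.548, 0.001]
contact_force: [-3.1, 1.8, 2.1]
grip_width: 0.653
gripper_force: 37.9
```

Contact began at TCP z 215, against an expected 214 at home. The wall pushes toward -x/+y, so I'm yielding that way and lowering further.

```bash
python3 -m pendant '[1,-0.0009,-0.0011,0,0,0,0,1,-0.0009,-0.0011,0,0,0,0,1,-0.0009,-0.0011,0.0005,0,0,0,1,-0.0009,-0.0011,0.001,0,0,0,1,-0.0009,-0.0011,0.001,0,0,0]'
python3 -m pendant '[1,0,0,0,0,0,0,1,0,0,0.0005,0,0,0,1,0,0,0.001,0,0,0,1,0,0,0.001,0,0,0,1,0,0,0.001,0,0,0]'
```

```text
clock: 8.57
position: [507.3, -221.9, 213.9]
eef_rot: [-3.093, -0.548, -0.0]
contact_force: [-0.4, 0.9, 0.8]
grip_width: 0.658
gripper_force: 37.7
clock: 8.98
position: [507.3, -221.8, 213.6]
eef_rot: [3.093, 0.548, 0.001]
contact_force: [-2.2, 2.7, 5.1]
grip_width: 0.652
gripper_force: 38.0
```

```bash
python3 -m pendant '[1,-0.0004,-0.0011,0,0,0,0,1,-0.0004,-0.0011,0,0,0,0,1,-0.0004,-0.0011,0.0005,0,0,0,1,-0.0004,-0.0011,0.001,0,0,0,1,-0.0004,-0.0011,0.001,0,0,0]'
python3 -m pendant '[1,0,0,0,0,0,0,1,0,0,0.0005,0,0,0,1,0,0,0.001,0,0,0,1,0,0,0.001,0,0,0,1,0,0,0.001,0,0,0]'
```

```text
clock: 9.4
position: [507.1, -221.6, 213.5]
eef_rot: [3.091, 0.548, 0.003]
contact_force: [-0.9, 1.0, 7.6]
grip_width: 0.655
gripper_force: 38.3
clock: 9.82
position: [507.1, -221.5, 213.4]
eef_rot: [3.091, 0.548, 0.004]
contact_force: [-2.7, 1.8, 10.8]
grip_width: 0.654
gripper_force: 38.5
```

Fully home: z has stopped at 213.5 with about 10 N downward. I'm releasing gently.

```bash
python3 -m pendant '[1,0,0,-0.001,0,0,0,1,0,0,-0.001,0,0,0,0,0,0,-0.001,0,0,0,-0.25,0,0,-0.001,0,0,0,-0.3,0,0,-0.001,0,0,0]' 20
python3 -m pendant '[-0.35,0,0,0,0,0,0,-0.4,0,0,0,0,0,0,-0.5,0,0,0,0,0,0,-0.6,0,0,0,0,0,0,-0.7,0,0,0,0,0,0]' 20
python3 -c "
from h import *
c=env.camera('side')
cv2.imwrite('pics/e1.png',cv2.resize(c['img'][60:180,330:430],(500,600),interpolation=2))"
```

```text
clock: 10.23
position: [507.1, -221.5, 213.5]
eef_rot: [3.091, 0.548, 0.003]
contact_force: [-1.0, 0.8, 7.3]
grip_width: 0.655
gripper_force: 38.2
clock: 10.65
position: [506.2, -220.9, 211.1]
eef_rot: [-3.093, -0.548, 0.002]
contact_force: [0.4, -0.2, 0.3]
grip_width: 0.852
gripper_force: 0.0
```

View pics/e1.png

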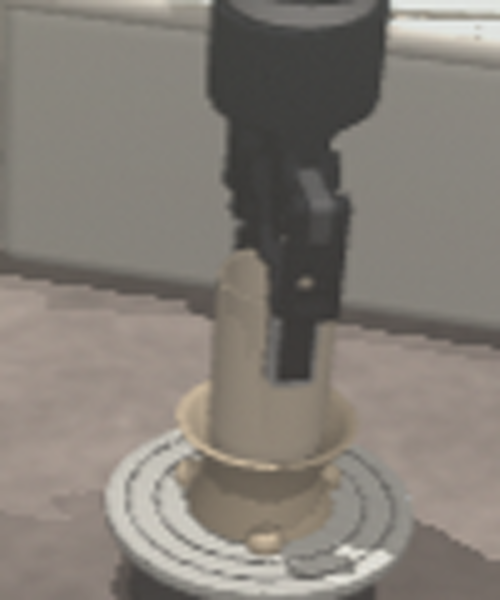

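Released, and the tumbler stands upright in the funnel. I'm opening fully, retreating straight up, then moving aside to check.

```bash
python3 -m pendant '[-0.8,0,0,0,0,0,0,-1,0,0,-0.005,0,0,0,-1,0,0,-0.015,0,0,0,-1,0,0,-0.035,0,0,0,-1,0,0,-0.06,0,0,0]'
python3 -m pendant '[-1,0,0,-0.025,0,0,0,-1,0,0,-0.05,0,0,0,-1,0,0,-0.07,0,0,0,-1,0,0,-0.08,0,0,0,-1,0,0,-0.08,0,0,0]'
python3 -m pendant '[-1,-0.03,0.015,0,0,0,0,-1,-0.06,0.03,0,0,0,0,-1,-0.09,0.05,0,0,0,0,-1,-0.12,0.07,0,0,0,0,-1,-0.14,0.09,0,0,0,0]'
python3 -m pendant '[-1,-0.02,0.03,0,0,0,0,-1,-0.04,0.05,0,0,0,0,-1,-0.05,0.07,0,0,0,0,-1,-0.06,0.09,0,0,0,0,-1,-0.06,0.09,0,0,0,0]'
python3 -c "
from h import *
im=[env.camera(n)['img'] for n in('top','side')]
cv2.imwrite('pics/f1.png',np.hstack([cv2.resize(im[0][180:320,370:510],(400,400),interpolation=2),cv2.resize(im[1][60:190,320:450],(400,400),interpolation=2)]))"
```

```text
clock: 11.12
position: [505.7, -220.6, 271.6]
eef_rot: [-3.091, -0.548, 0.004]
contact_force: [0.9, 0.3, -0.4]
grip_width: 1.003
gripper_force: 0.0
clock: 11.53
position: [507.4, -221.5, 356.9]
eef_rot: [3.088, 0.547, 0.01]
contact_force: [-0.3, 0.3, 0.5]
grip_width: 1.004
gripper_force: 0.0
clock: 11.95
position: [403.9, -354.7, 351.8]
eef_rot: [-3.094, -0.547, 0.002]
contact_force: [0.5, -0.2, -0.8]
grip_width: 1.003
gripper_force: 0.0
clock: 12.37
position: [379.1, -462.4, 349.7]
eef_rot: [-3.094, -0.542, 0.003]
contact_force: [-0.7, 1.4, -0.7]
grip_width: 0.997
gripper_force: 0.0
```

View pics/f1.png

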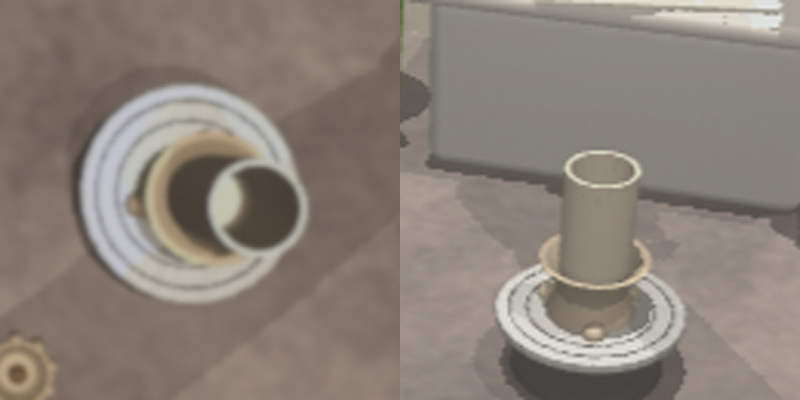

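The tumbler stands in the chuck: its rim is at about (459.8,251.4) in the top view and (385.8,114.3) in the side view. I'll check those against the axis at z=180, then hand in.

Run:
```python
from h import *
for n,p in(('top',(459.7,251.3)),('side',(385.8,114.3))):
    c=env.camera(n);c['T']=np.array(c['T']);print(n,onz(c,*p,180).round(1),np.round(proj(c,[504.7,-222.9,180]),1))
```

```text
top [ 506.4 -222.5  180. ] [460.  252.4]
side [ 504.3 -218.4  180. ] [385.9 113.3]
```

```bash
python3 -c "
from rig import env
print(env.sign_off())"
```

```text
the job is handed in; nothing more can be done
None
```

The tumbler sits fully home in the chuck on the banding wheel, upright and centred to within about 2 mm at its rim by both cameras; it was released gently, and the job was handed in at about 12.5 s with the arm clear and no move made near the flat pot or spare chuck.

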